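# Find the fullest sugar tin by its weight

## Task

I am about to bake and need the fullest of the three closed steel sugar tins, which look exactly alike, so heft them to find the heaviest. Stand the two lighter ones away upright in the two empty compartments of the wooden caddy, one in each, set down and not dropped; then hold the heaviest up for me, upright, still and at least 10 cm clear of the worktop, and finish while you are still holding it. Do not knock any tin over, and leave the spice jars in the caddy and everything else where they are.

Things in the scene. Friction and masses are not known exactly. Their poses are not given: they have to be found in the camera images.
- tin_a: one of three look-alike closed steel tins with a plain pale paper band and a fixed flat lid: 60 mm in diameter, 110 mm high, straight sides, stands a 25 N grip. Origin at the centre of its underside, z up. Which is which is hidden: in some order one weighs 0.37-0.47 kg (nearly full), one 0.18-0.24 kg, one 0.12-0.16 kg
- tin_b: one of three look-alike closed steel tins with a plain pale paper band and a fixed flat lid: 60 mm in diameter, 110 mm high, straight sides, stands a 25 N grip. Origin at the centre of its underside, z up. Which is which is hidden: in some order one weighs 0.37-0.47 kg (nearly full), one 0.18-0.24 kg, one 0.12-0.16 kg
- tin_c: one of three look-alike closed steel tins with a plain pale paper band and a fixed flat lid: 60 mm in diameter, 110 mm high, straight sides, stands a 25 N grip. Origin at the centre of its underside, z up. Which is which is hidden: in some order one weighs 0.37-0.47 kg (nearly full), one 0.18-0.24 kg, one 0.12-0.16 kg
- caddy: fixed wooden caddy, one row of four square compartments, open at the top: 84 mm (its x) by 315 mm (its y) and 50 mm high, floor 7 mm thick. Origin at the centre of its underside; its row runs along its y. Compartments 1 and 3 hold a spice jar each, 2 and 4 are empty
- cell_1 (a point): centre of the floor of compartment 1 of the caddy (counted from the end that is on the robot's left); holds a spice jar. Compartments are 70 mm square, 43 mm deep, with walls 7 mm thick; x of the caddy points across the row, y along it
- cell_2 (a point): centre of the floor of compartment 2 of the caddy (counted from the end that is on the robot's left); empty at the start. Compartments are 70 mm square, 43 mm deep, with walls 7 mm thick; x of the caddy points across the row, y along it
- cell_3 (a point): centre of the floor of compartment 3 of the caddy (counted from the end that is on the robot's left); holds a spice jar. Compartments are 70 mm square, 43 mm deep, with walls 7 mm thick; x of the caddy points across the row, y along it
- cell_4 (a point): centre of the floor of compartment 4 of the caddy (counted from the end that is on the robot's left); empty at the start. Compartments are 70 mm square, 43 mm deep, with walls 7 mm thick; x of the caddy points across the row, y along it
- jar_paprika: spice jar with red-brown powder and a black cap, 44 mm in diameter, 96 mm high, loose in compartment 1 or 3; origin at the centre of its underside; to be left alone
- jar_thyme: spice jar with grey-green herbs and a black cap, 44 mm in diameter, 96 mm high, loose in compartment 1 or 3; origin at the centre of its underside; to be left alone
- mug_1: cream mug with coffee in it, 78 mm in diameter, 113 mm over its handle, 100 mm high, loose, to the left of the tins; origin at the centre of its underside; to be left alone
- teaspoon_1: metal teaspoon lying on the worktop, 130 mm long, 11 mm high; origin at its middle; to be left alone
- capsule_2: coffee capsule on the worktop, 54 mm in diameter, 34 mm high; origin at the centre of its underside; to be left alone
- capsule_4: coffee capsule on the worktop, 54 mm in diameter, 34 mm high; origin at the centre of its underside; to be left alone
- capsule_5: coffee capsule on the worktop, 54 mm in diameter, 34 mm high; origin at the centre of its underside; to be left alone
Things that resemble listed ones, but are neither listed nor needed, are in the scene too. Leave any blue or pink look-alike of the tin_c alone.

How it is judged:
On the way, in this order (a step that is already met when the one before it is completed fails the run):
1. one of the two lighter tins stands released in an empty compartment of the caddy (((((horizontal distance between tin_a and cell_2 below 0.009 m and z of tin_a in the frame of cell_2 below 0.005 m) or (horizontal distance between tin_a and cell_4 below 0.009 m and z of tin_a in the frame of cell_4 below 0.005 m)) and angle between tin_a's own z axis and vertical below 0.1 rad and linear speed of tin_a below 0.03 m/s and contact force between tin_a and the fingers below 0.2 N) or (((horizontal distance between tin_c and cell_2 below 0.009 m and z of tin_c in the frame of cell_2 below 0.005 m) or (horizontal distance between tin_c and cell_4 below 0.009 m and z of tin_c in the frame of cell_4 below 0.005 m)) and angle between tin_c's own z axis and vertical below 0.1 rad and linear speed of tin_c below 0.03 m/s and contact force between tin_c and the fingers below 0.2 N))), for 0.2 s.
2. both lighter tins stand released in the caddy, one in each of the two compartments (((horizontal distance between tin_a and cell_2 below 0.009 m and z of tin_a in the frame of cell_2 below 0.005 m) or (horizontal distance between tin_a and cell_4 below 0.009 m and z of tin_a in the frame of cell_4 below 0.005 m)) and angle between each of tin_a, tin_c's own z axis and vertical below 0.1 rad and linear speed of each of tin_a, tin_c below 0.03 m/s and contact force between each of tin_a, tin_c and the fingers below 0.2 N and ((horizontal distance between tin_c and cell_2 below 0.009 m and z of tin_c in the frame of cell_2 below 0.005 m) or (horizontal distance between tin_c and cell_4 below 0.009 m and z of tin_c in the frame of cell_4 below 0.005 m))), for 0.2 s.
At the end, for the whole second after the job is handed in: The two lighter tins stand released, upright (0.1 rad) and at rest on the floors of compartments 2 and 4, one in each, within 9 mm of the centre; the heaviest is held still by the gripper alone, upright (0.35 rad), its underside over 95 mm above the worktop (all of step 2 and height (world z) of tin_b above 0.095 m and contact force between tin_b and the fingers above 1 N and angle between tin_b's own z axis and vertical below 0.35 rad and linear speed of tin_b below 0.04 m/s and contact force between tin_b and caddy below 0.2 N and contact force between tin_b and tin_a below 0.2 N and contact force between tin_b and tin_c below 0.2 N and contact force between tin_b and jar_paprika below 0.2 N and contact force between tin_b and jar_thyme below 0.2 N and contact force between tin_b and mug_1 below 0.2 N); the arm keeps its last pose, push and grip.
It fails at once if a tin tipped over (0.5 rad) (angle between any of tin_a, tin_b, tin_c's own z axis and vertical above 0.5 rad).
It fails at once if a tin dropped or thrown: moving faster than 0.6 m/s without the fingers on it (a fall of about 2 cm) ((contact force between tin_a and the fingers below 0.1 N and linear speed of tin_a above 0.6 m/s) or (contact force between tin_b and the fingers below 0.1 N and linear speed of tin_b above 0.6 m/s) or (contact force between tin_c and the fingers below 0.1 N and linear speed of tin_c above 0.6 m/s)).
It fails at once if a spice jar taken from its compartment or tipped (moved 25 mm or 0.4 rad) (distance of any of jar_paprika, jar_thyme from where it was at the start of the episode above 0.025 m or angle between any of jar_paprika, jar_thyme's own z axis and vertical above 0.4 rad).
It fails at once if the mug, teaspoon or a capsule pushed away by 30 mm (distance of any of mug_1, teaspoon_1, capsule_2, capsule_4, capsule_5 from where it was at the start of the episode above 0.03 m).
It also fails if it takes over 67 s, if anything falls off the work surface, if the arm or the gripper's body presses on something with over 40 N, if the wrist force passes 120 N, or if a joint passes its speed limit or range.

## Robot

A 6-joint arm with a two-finger parallel gripper is mounted at the origin on a cart in front of the work surface, level with it; the furniture and walls round the work are solid. World frame = base frame: x ahead of the robot, y to its left, z up, the work surface at z = 0. Lengths are in m, angles in rad, forces in N, time in s.
With the tool pointing down it reaches from about 0.3 to 0.875 m from the base axis. Payload 6.4 kg.
Tool frame: the origin (TCP) lies at the very end of the fingers, on their centre line; the grasp point (between the pads) lies 19 mm behind it; z points along the fingers, y is the line along which they close (so a half turn about z gives the same grasp; the last joint's range is limited). The gripper opens to 85 mm and grips with 20 to 120 N. Pads are 22 mm wide; open, the fingers measure 114 mm over their backs; the gripper's body (76 mm by 85 mm) begins 54 mm behind the grasp point. The pads swing forward as they close: fully open they stand 13 mm farther back than shut.
Start: joints at [1.017, 0.181, 1.607, -0, 1.354, -0.206], TCP at [0.196, 0.541, 0.231] pointing down, gripper open.
Joint ranges: [-2.99, 2.99], [-0.89, 2.07], [0.3, 2.58], [-1.14, 4.28], [0, 2.63], [-3.12, 3.12]. Speed limits (rad/s): [2.57, 2.57, 3.01, 3.14, 3.14, 3.14].

## Interface

Orientations are given as a unit quaternion [x, y, z, w].
In Python, from bench import readout, optics, env gives the robot as it stands.
- The arm moves only by the tool jog_arm, never from a script. Its arguments are lists of equal length, an entry for each row: "hand": the closure, from -1 (fully open) to 1 (shut), so that 0 is half open; "translation": the shift along the tool's x, y, z in mm, a list of three; "angular": the turn, a rotation vector about the tool's x, y, z in rad, a list of three. A call has 1 to 8 rows; each row shifts and turns the commanded pose from where the row before left it, along the tool's axes as they then stand; what a row does not reach is not made up. A row lasts 1/12 s, in which the tool goes at most 41.7 mm and 7.16 degrees, less where a joint would pass 70% of its speed; a pose out of reach is approached as far as the arm can. A call with a gripper value outside its range is refused whole. The fingers move at their own pace and stop on an object; "grip_force" is the grip in N (left out, the last holds). Time passes only in rows, so rows that do not move let the fingers close. It gives the time, the measured TCP pose, the force, the opening and the grip force at its end, in the units of the state.
- readout.sense(): the state, without advancing time (a new reading comes with each control period).
- optics.read_camera(name): name is "scene" or "top"; returns a dict with "img" (480x640x3 uint8, blue, green, red), "intrinsics" (3x3 intrinsics, pixels), "k1" (the pictures are not rectified: a ray, as slopes to the right and down, at radius r is drawn at 1 + k1 r^2 times it, then the intrinsics apply), "xyz" and "orientation" of the camera in the world. Camera axes: x right, y down, z forward; pixel columns grow to the right and rows downward; lengths in m; the calibration is good to about 2 mm. A picture is of the moment at which its call begins. There is no depth.
- env.job_done(): hands the job in; it is judged then, once.
Trained networks look in a picture, given as the dict that the camera call returned (one of the last four; its "shot" number tells which), for a name from the list of things; names that differ only in an ending like _2 or _b are one class to them, and where a whole thing is asked for, a point or a joint stands for the part that bears it (a point fixed in the world has none). Each returns a list of dicts, best first, with "p" (0 to 1); they miss things now and then, are a little off and sometimes report something else, mostly with a low value. They report only what shows in the picture. A call takes as long as a camera call. They do not tell look-alikes from the thing itself.
- optics.outline_of(target, picture): "mask" (480x640 bool, what is visible of it) and "bbox" ([left, top, width, height] in pixels, round what is visible of it).
- optics.spot_point(target, picture): "uv" ([column, row] in pixels: a listed point, or the origin of a listed thing).
The state is a dict: "t": time; "joint_pos": joint angles; "qvel": joint speeds; "joint_efforts": joint torques, N m; "ee_pos": TCP position; "orientation": TCP orientation; "force": force on the tool from outside, world axes, zero at the start; "moment": the same for the moment, N m; "finger_gap": opening from 0.0 (shut) to 1.0 (fully open); "grip_force": force on a finger pad.
Only numpy, scipy, OpenCV 4.12 (cv2) and the standard library are available. Lean on these libraries where they do the work, as an engineer would, in place of code of your own. Each camera call takes 0.05 s, during which the arm holds its last target. There are 200 camera calls.

## Working session

There is one attempt and no reset: what is moved stays moved. The work goes in short steps, Python scripts to look and compute and a tool call to move; the robot and the scene stay as the last step left them, time stands still between calls to the robot, and variables do not carry over. Pictures are saved under pics/ and viewed, at most 10 in all, crops included, and the job is handed in when it is done.

Besides the shell and the picture viewer there is one more tool, called after ">>>" as a command line: name --argument value ..., lists and objects as JSON in quotes. jog_arm: Moves the arm, as the interface text tells. Its arguments: {"type":"object","properties":{"hand":{"type":"array","items":{"type":"number"}},"translation":{"type":"array","items":{"type":"array","items":{"type":"number"}}},"angular":{"type":"array","items":{"type":"array","items":{"type":"number"}}},"grip_force":{"type":"number"}},"required":["hand","translation","angular"]}

```bash
mkdir -p pics
cat > h.py <<'E'
import numpy as np, cv2
from scipy.spatial.transform import Rotation as R
from bench import readout, optics, env
def ray(p,uv):
    K=np.array(p["intrinsics"]);k1=p["k1"]
    d=np.array([(uv[0]-K[0,2])/K[0,0],(uv[1]-K[1,2])/K[1,1]])
    s=d.copy()
    for _ in range(30): s=d/(1+k1*(s@s))
    return R.from_quat(p["orientation"]).apply([s[0],s[1],1.])
def hit(p,uv,z):
    v=ray(p,uv);o=np.array(p["xyz"]);return o+v*(z-o[2])/v[2]
def proj(p,X):
    c=R.from_quat(p["orientation"]).inv().apply(np.array(X)-p["xyz"])
    s=c[:2]/c[2];s=s*(1+p["k1"]*(s@s));K=np.array(p["intrinsics"])
    return np.array([K[0,0]*s[0]+K[0,2],K[1,1]*s[1]+K[1,2]])
E
cat > a.py <<'E'
from h import *
for n in("scene","top"):
    p=optics.read_camera(n);cv2.imwrite(f"pics/{n}0.png",p["img"])
    print(n,p["k1"],np.round(p["xyz"],3),np.round(R.from_quat(p["orientation"]).as_matrix()[:,2],2))
    for t,z in(("tin_a",0),("cell_2",.007),("cell_4",.007),("cell_1",.007),("cell_3",.007),("caddy",0),("jar_paprika",.007),("jar_thyme",.007),("mug_1",0),("capsule_2",0),("teaspoon_1",0)):
        for d in optics.spot_point(t,p):
            print(t,round(d["p"],2),np.round(d["uv"]),np.round(hit(p,d["uv"],z),3)[:2])
s=readout.sense();print({k:np.round(v,3) for k,v in s.items()})
E
python3 a.py
```

```text
scene -0.08699918466144285 [-0.011 -0.725  0.879] [ 0.43  0.61 -0.67]
tin_a 0.95 [286. 259.] [0.441 0.065]
tin_a 0.89 [325. 223.] [0.619 0.128]
tin_a 0.84 [379. 243.] [ 0.692 -0.029]
tin_a 0.74 [339. 187.] [0.761 0.251]
tin_a 0.68 [252. 226.] [0.433 0.239]
tin_a 0.56 [210. 248.] [0.293 0.223]
cell_2 0.95 [373. 318.] [ 0.502 -0.23 ]
cell_2 0.81 [394. 341.] [ 0.497 -0.31 ]
cell_2 0.76 [363. 292.] [ 0.535 -0.151]
cell_2 0.6 [354. 274.] [ 0.552 -0.091]
cell_2 0.21 [327. 222.] [0.62  0.122]
cell_4 0.95 [373. 318.] [ 0.502 -0.23 ]
cell_4 0.81 [394. 341.] [ 0.497 -0.31 ]
cell_4 0.76 [363. 292.] [ 0.535 -0.151]
cell_4 0.6 [354. 274.] [ 0.552 -0.091]
cell_4 0.21 [327. 222.] [0.62  0.122]
cell_1 0.95 [373. 318.] [ 0.502 -0.23 ]
cell_1 0.81 [394. 341.] [ 0.497 -0.31 ]
cell_1 0.76 [363. 292.] [ 0.535 -0.151]
cell_1 0.6 [354. 274.] [ 0.552 -0.091]
cell_1 0.21 [327. 222.] [0.62  0.122]
cell_3 0.95 [373. 318.] [ 0.502 -0.23 ]
cell_3 0.81 [394. 341.] [ 0.497 -0.31 ]
cell_3 0.76 [363. 292.] [ 0.535 -0.151]
cell_3 0.6 [354. 274.] [ 0.552 -0.091]
cell_3 0.21 [327. 222.] [0.62  0.122]
caddy 0.88 [369. 3
[... 1509 characters left out ...]
. 204.] [0.626 0.366]
capsule_2 0.59 [180. 226.] [0.576 0.324]
capsule_2 0.52 [460. 260.] [ 0.495 -0.307]
capsule_2 0.21 [428. 252.] [ 0.512 -0.236]
teaspoon_1 0.68 [262. 317.] [0.368 0.139]
{'t': np.float64(1.2), 'joint_pos': array([ 1.017,  0.181,  1.607,  0.   ,  1.354, -0.206]), 'qvel': array([ 0.   , -0.001,  0.002, -0.   ,  0.002, -0.001]), 'joint_efforts': array([-0.0000e+00, -4.4486e+01, -3.5167e+01, -0.0000e+00,  1.0000e-03,
        0.0000e+00]), 'ee_pos': array([0.196, 0.541, 0.231]), 'orientation': array([0.173, 0.985, 0.   , 0.   ]), 'force': array([ 0.633,  0.586, -0.249]), 'moment': array([ 0.049,  0.008, -0.019]), 'grip_force': np.float64(0.0), 'finger_gap': np.float64(1.001)}
```

View pics/top0.png

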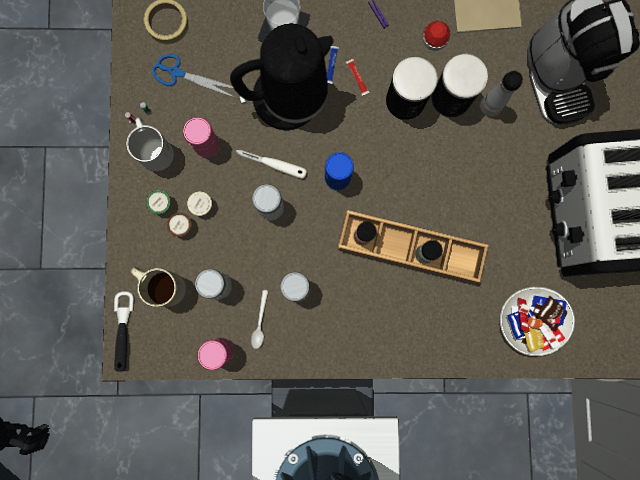

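View pics/scene0.png

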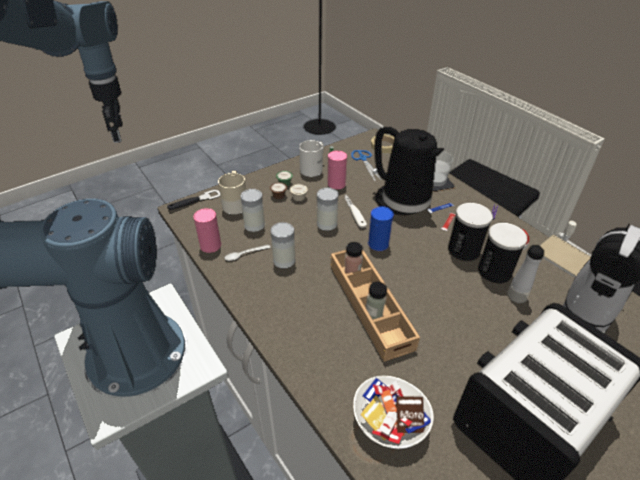

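The top view shows three grey-lidded tins at (267,202), (210,284) and (295,287). Two pink look-alikes stand at (200,136) and (214,354), and a blue one at (339,170). The caddy has jars at (366,235) and (430,252), with empty cells at (395,243) and (462,262). I choose the three grey tins. Next I fit outlines for accurate positions and check them in one close crop.

```bash
cat > b.py <<'E'
from h import *
from scipy.optimize import minimize
def hull(p,X):
    m=np.zeros((480*4,640*4),np.uint8)
    q=np.array([proj(p,x) for x in X])
    cv2.fillConvexPoly(m,cv2.convexHull((q*4+1.5).round().astype(np.int32)),1)
    return m.astype(bool)
a=np.linspace(0,2*np.pi,48)
def cyl(x,z0=0): return [(x[0]+.03*np.cos(t),x[1]+.03*np.sin(t),z) for t in a for z in(z0,z0+.11)]
def box(x):
    c,s=np.cos(x[2]),np.sin(x[2])
    return [(x[0]+c*u-s*v,x[1]+s*u+c*v,z) for u in(-.042,.042) for v in(-.1575,.1575) for z in(0,.05)]
def fit(f,x0,obs,st):
    def cost(x):
        r=0
        for p,m in obs:
            h=hull(p,f(x));r+=1-(h&m).sum()/(h|m).sum()
        return r
    sim=np.vstack([x0]+[np.array(x0)+np.eye(len(x0))[i]*st[i] for i in range(len(x0))])
    o=minimize(cost,x0,method="Nelder-Mead",options=dict(initial_simplex=sim,xatol=2e-4,fatol=1e-4,maxiter=90))
    return np.round(o.x,4),round(o.fun,3)
up=lambda m:cv2.resize(m.astype(np.uint8),None,fx=4,fy=4,interpolation=cv2.INTER_NEAREST).astype(bool)
def hm(m):
    c=np.argwhere(m)[:,::-1];o=np.zeros(m.shape,np.uint8);cv2.fillConvexPoly(o,cv2.convexHull(c.astype(np.int32)),1);return o
if __name__=="__main__":
    P={n:optics.read_camera(n) for n in("scene","top")}
    M={n:optics.outline_of("tin_a",P[n]) for n in P}
    for x in((.438,.066),(.618,.124),(.436,.235)):
        obs=[]
        for n in P:
            u,v=proj(P[n],(*x,.06)).astype(int)
            c=[d for d in M[n] if d["mask"][v,u]]
            if c: obs.append((P[n],up(c[0]["mask"])))
        print("tin",x,len(obs),fit(cyl,x,obs,(.006,.006)),[fit(cyl,x,[o],(.006,.006)) for o in obs])
    obs=[(P["top"],up(hm(optics.outline_of("caddy",P["top"])[0]["mask"])))]
    r=fit(box,(.521,-.194,-.227),obs,(.006,.006,.05));print("caddy",r)
    X=r[0];im=P["top"]["img"].copy()
    for k in range(4):
        d=.1155-.077*k;u=proj(P["top"],(X[0]-np.sin(X[2])*d,X[1]+np.cos(X[2])*d,.007))
        print("cell",k+1,np.round([X[0]-np.sin(X[2])*d,X[1]+np.cos(X[2])*d],4),u.round(1))
        cv2.circle(im,tuple(u.round().astype(int)),1,(0,255,0),-1)
    for q in box(X)[1::2]: cv2.circle(im,tuple(proj(P["top"],q).round().astype(int)),1,(0,0,255),-1)
    cv2.imwrite("pics/crop.png",cv2.resize(im[120:320,185:500],None,fx=2.5,fy=2.5))
E
python3 b.py
```

```text
tin (0.438, 0.066) 2 (array([0.4341, 0.0617]), np.float64(0.143)) [(array([0.4352, 0.064 ]), np.float64(0.05)), (array([0.4336, 0.0613]), np.float64(0.085))]
tin (0.618, 0.124) 2 (array([0.6184, 0.12  ]), np.float64(0.094)) [(array([0.6201, 0.1218]), np.float64(0.054)), (array([0.6183, 0.12  ]), np.float64(0.034))]
tin (0.436, 0.235) 1 (array([0.4428, 0.2381]), np.float64(0.079)) [(array([0.4428, 0.2381]), np.float64(0.079))]
caddy (array([ 0.523 , -0.1923, -0.2484]), np.float64(0.033))
cell 1 [ 0.5514 -0.0803] [359.3 235. ]
cell 2 [ 0.5325 -0.155 ] [392.6 243.1]
cell 3 [ 0.5135 -0.2296] [426.1 251.3]
cell 4 [ 0.4946 -0.3043] [459.8 259.6]
```

View pics/crop.png

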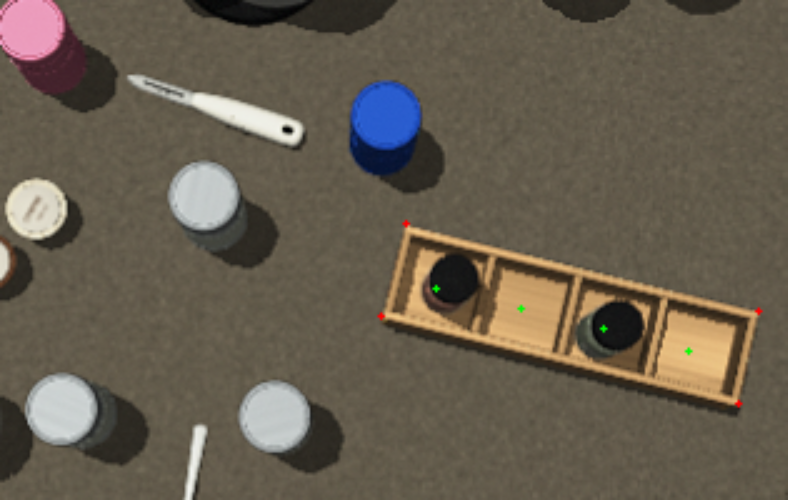

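The crop confirms the three plain grey tins, with lids at crop (275,416), (205,196) and (63,409). The caddy corners sit on the rim to about 1 px, and cells 2 and 4 are empty. I'll cross-check the tin positions from the lid centres.

Run:
```python
from h import *
p=optics.read_camera("top")
for u,v in((275,416),(205,196),(63,409)): print(hit(p,(185+u/2.5-.3,120+v/2.5-.3),.11).round(4))
# rotation needed
r=R.from_quat(readout.sense()["orientation"]).as_matrix();print(np.arctan2(r[1,1],r[0,1])+.243)
```

```text
[0.4331 0.0615 0.11  ]
[0.6171 0.1197 0.11  ]
[0.4399 0.2358 0.11  ]
1.4660043002390748
```

>>> jog_arm --hand '[-1,-1,-1,-1,-1,-1,-1,-1]' --translation '[[0,0,0],[0,0,0],[0,0,0],[0,0,0],[0,0,0],[0,0,0],[0,0,0],[0,0,0]]' --angular '[[0,0,0.122],[0,0,0.122],[0,0,0.122],[0,0,0.122],[0,0,0.122],[0,0,0.122],[0,0,0.122],[0,0,0.122]]' --grip_force 22

```text
t: 2.17
ee_pos: [0.196, 0.5406, 0.2313]
orientation: [0.617, 0.787, -0.0, -0.0]
force: [0.8, 0.5, 0.3]
finger_gap: 1.003
grip_force: 0.0
```

>>> jog_arm --hand '[-1,-1,-1,-1,-1,-1,-1,-1]' --translation '[[0,0,0],[0,0,0],[0,0,0],[0,0,0],[-20,26,0],[-20,26,0],[-20,26,0],[-20,26,0]]' --angular '[[0,0,0.122],[0,0,0.122],[0,0,0.122],[0,0,0.122],[0,0,0],[0,0,0],[0,0,0],[0,0,0]]'

```text
t: 2.83
ee_pos: [0.2783, 0.4371, 0.2313]
orientation: [0.787, 0.617, 0.0, 0.0]
force: [-0.6, 0.8, -0.3]
finger_gap: 0.997
grip_force: 0.0
```

>>> jog_arm --hand '[-1,-1,-1,-1,-1,-1,-1,-1]' --translation '[[-20,26,0],[-20,26,0],[-20,26,0],[-20,26,0],[-20,26,0],[-20,26,0],[-17,26,0],[-17,26,0]]' --angular '[[0,0,0],[0,0,0],[0,0,0],[0,0,0],[0,0,0],[0,0,0],[0,0,0],[0,0,0]]'

```text
t: 3.5
ee_pos: [0.444, 0.2375, 0.2316]
orientation: [0.787, 0.617, 0.0, 0.0]
force: [-0.0, 0.6, 0.5]
finger_gap: 1.002
grip_force: 0.0
```

>>> jog_arm --hand '[-1,-1,-1,-1,-1,-1,-1,-1]' --translation '[[0,-2,26],[0,0,26],[0,0,26],[0,0,26],[0,0,26],[0,0,15],[0,0,10],[0,0,0]]' --angular '[[0,0,0],[0,0,0],[0,0,0],[0,0,0],[0,0,0],[0,0,0],[0,0,0],[0,0,0]]'

```text
t: 4.17
ee_pos: [0.4396, 0.2389, 0.0742]
orientation: [0.787, 0.617, -0.002, -0.001]
force: [-0.0, -0.0, 0.9]
finger_gap: 1.0
grip_force: 0.0
```

>>> jog_arm --hand '[1,1,1,1,1,1,1,1]' --translation '[[0,0,0],[0,0,0],[0,0,0],[0,0,0],[0,0,0],[0,0,0],[0,0,0],[0,0,0]]' --angular '[[0,0,0],[0,0,0],[0,0,0],[0,0,0],[0,0,0],[0,0,0],[0,0,0],[0,0,0]]' --grip_force 22

```text
t: 4.83
ee_pos: [0.4423, 0.2398, 0.0778]
orientation: [0.787, 0.617, 0.001, 0.001]
force: [-0.9, 0.5, 6.0]
finger_gap: 0.694
grip_force: 24.4
```

>>> jog_arm --hand '[1,1,1,1,1,1,1,1]' --translation '[[0,0,-5],[0,0,-10],[0,0,-20],[0,0,-25],[0,0,-25],[0,0,-25],[0,0,-20],[0,0,-10]]' --angular '[[0,0,0],[0,0,0],[0,0,0],[0,0,0],[0,0,0],[0,0,0],[0,0,0],[0,0,0]]'

```text
t: 5.5
ee_pos: [0.4424, 0.2398, 0.22]
orientation: [0.787, 0.617, 0.002, 0.001]
force: [2.1, 0.6, -1.7]
finger_gap: 0.696
grip_force: 24.5
```

>>> jog_arm --hand '[1,1,1,1]' --translation '[[0,0,0],[0,0,0],[0,0,0],[0,0,0]]' --angular '[[0,0,0],[0,0,0],[0,0,0],[0,0,0]]'

```text
t: 5.83
ee_pos: [0.4401, 0.239, 0.2145]
orientation: [0.787, 0.617, -0.001, -0.001]
force: [-0.8, 0.6, -1.3]
finger_gap: 0.698
grip_force: 24.4
```

>>> jog_arm --hand '[1]' --translation '[[0,0,0]]' --angular '[[0,0,0]]'

```text
t: 5.92
ee_pos: [0.4403, 0.2391, 0.2148]
orientation: [0.787, 0.617, -0.001, -0.001]
force: [0.3, 0.6, -1.1]
finger_gap: 0.697
grip_force: 24.5
```

>>> jog_arm --hand '[1]' --translation '[[0,0,0]]' --angular '[[0,0,0]]'

```text
t: 6.0
ee_pos: [0.4406, 0.2392, 0.2152]
orientation: [0.787, 0.617, -0.001, -0.0]
force: [-0.1, 0.1, -1.7]
finger_gap: 0.694
grip_force: 24.5
```

>>> jog_arm --hand '[1]' --translation '[[0,0,0]]' --angular '[[0,0,0]]'

```text
t: 6.08
ee_pos: [0.4409, 0.2393, 0.2156]
orientation: [0.787, 0.617, -0.001, -0.0]
force: [0.1, -0.2, -1.6]
finger_gap: 0.698
grip_force: 24.5
```

>>> jog_arm --hand '[1]' --translation '[[0,0,0]]' --angular '[[0,0,0]]'

```text
t: 6.17
ee_pos: [0.441, 0.2393, 0.2159]
orientation: [0.787, 0.617, -0.0, -0.0]
force: [0.1, 0.1, -1.5]
finger_gap: 0.693
grip_force: 24.5
```

```bash
cat > s.py <<'E'
from h import *
F=[];T=[]
for _ in range(6):
    s=readout.sense();F.append(s["force"]);T.append(s["joint_efforts"]);optics.read_camera("top")
print(s["t"],np.mean(F,0).round(2),np.std(F,0).round(2),np.mean(T,0).round(3),np.round(s["ee_pos"],4),round(float(s["finger_gap"]),3),s["grip_force"],s["joint_pos"])
E
python3 s.py
```

```text
6.4167 [-0.31 -0.07 -1.45] [0.56 0.7  0.4 ] [-4.0000e-03 -3.6717e+01 -3.5137e+01 -3.0000e-03  5.0000e-03  0.0000e+00] [0.4412 0.2394 0.2163] 0.699 24.45065438747406 [ 2.60205855e-01  3.02573379e-02  1.80327170e+00 -3.81495061e-05
  1.30801689e+00  5.01207138e-01]
```

About 1.45 N (0.15 kg), so this is a light tin. It goes to cell 4.

>>> jog_arm --hand '[1,1,1,1,1,1,1,1]' --translation '[[-16,6,0],[-32,11,0],[-34,12,0],[-34,12,0],[-34,12,0],[-34,12,0],[-34,12,0],[-34,12,0]]' --angular '[[0,0,0],[0,0,0],[0,0,0],[0,0,0],[0,0,0],[0,0,0],[0,0,0],[0,0,0]]' --grip_force 20

```text
t: 7.13
ee_pos: [0.4674, -0.0283, 0.2166]
orientation: [0.787, 0.617, 0.0, 0.0]
force: [0.5, 0.1, -1.2]
finger_gap: 0.697
grip_force: 24.4
```

>>> jog_arm --hand '[1,1,1,1,1,1,1,1]' --translation '[[-34,12,0],[-34,12,0],[-34,12,0],[-34,12,0],[-34,12,0],[-34,12,0],[-30,11,0],[-20,7,0]]' --angular '[[0,0,0],[0,0,0],[0,0,0],[0,0,0],[0,0,0],[0,0,0],[0,0,0],[0,0,0]]'

```text
t: 7.8
ee_pos: [0.4941, -0.2981, 0.2163]
orientation: [0.788, 0.616, -0.0, 0.001]
force: [-0.1, 0.9, -2.1]
finger_gap: 0.695
grip_force: 24.4
```

>>> jog_arm --hand '[1,1,1,1,1,1,1,1]' --translation '[[-9,3,0],[0,0,0],[0,0,0],[0,0,0],[0,0,0],[0,0,0],[0,0,0],[0,0,0]]' --angular '[[0,0,0],[0,0,0],[0,0,0],[0,0,0],[0,0,0],[0,0,0],[0,0,0],[0,0,0]]'

```text
t: 8.47
ee_pos: [0.4952, -0.3036, 0.2165]
orientation: [0.787, 0.617, 0.0, 0.0]
force: [0.4, -0.1, -0.5]
finger_gap: 0.693
grip_force: 24.4
```

```bash
cat > c.py <<'E'
from h import *
s=readout.sense();r=R.from_quat(s["orientation"]).as_matrix()
print(np.round(s["ee_pos"],4),"yaw",np.arctan2(r[1,1],r[0,1]).round(4),"tz",r[:,2].round(4))
p=optics.read_camera("top");x,y,z=s["ee_pos"]
im=p["img"].copy();cv2.imwrite("pics/raw.png",im)
import sys
for tgt in((.5325,-.155),(.494,-.304)):
    d=np.array(tgt)-s["ee_pos"][:2];print("to cell: tool mm",(r[:2,:2].T@d*1000).round(1))
q=optics.read_camera("scene")
from b import *
for n,c in(("top",p),("scene",q)):
    L=optics.outline_of("tin_a",c)
    u=proj(c,(x,y,z-.03)).astype(int)
    for m in L:
        b=m["bbox"]
        if b[0]<=u[0]<=b[0]+b[2] and b[1]-10<=u[1]<=b[1]+b[3]+10:
            print(n,m["p"],b,fit(lambda w:cyl(w,z-.0765),(x,y),[(c,up(m["mask"]))],(.005,.005)))
u=proj(p,(x,y,z)).astype(int);w=[max(u[0]-100,0),max(u[1]-80,0)]
o=[cv2.resize(im[w[1]:w[1]+160,w[0]:w[0]+200],None,fx=2,fy=2)]
u=proj(q,(x,y,.08)).astype(int);w=[max(u[0]-100,0),max(u[1]-80,0)]
o.append(cv2.resize(q["img"][w[1]:w[1]+160,w[0]:w[0]+200],None,fx=2,fy=2))
cv2.imwrite(sys.argv[1],cv2.hconcat(o))
E
python3 c.py pics/c4.png
```

```text
[ 0.4952 -0.3036  0.2165] yaw -0.2401 tz [ 2.e-04 -2.e-04 -1.e+00]
to cell: tool mm [153.2   0.9]
to cell: tool mm [-0.7 -1. ]
scene 0.95 [384.2, 254.8, 37.1, 57.6] (array([ 0.4956, -0.3045]), np.float64(0.158))
```

View pics/c4.png

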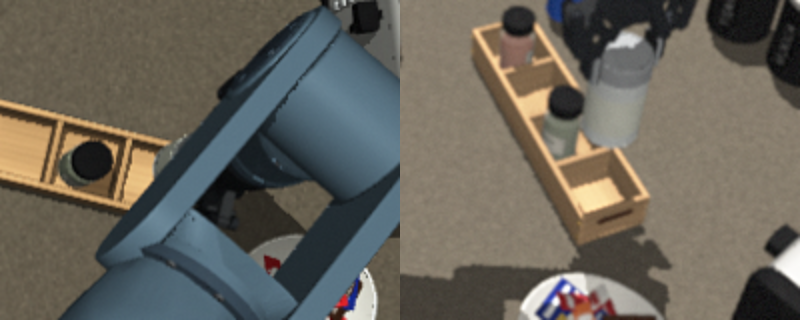

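The right half shows the tin held upright above cell 4, the empty end cell. The arm hides it in the top view. I lower it slowly.

>>> jog_arm --hand '[1,1,1,1,1,1,1,1]' --translation '[[-1,-1,10],[0,0,20],[0,0,20],[0,0,18],[0,0,12],[0,0,8],[0,0,6],[0,0,6]]' --angular '[[0,0,0],[0,0,0],[0,0,0],[0,0,0],[0,0,0],[0,0,0],[0,0,0],[0,0,0]]'

```text
t: 9.33
ee_pos: [0.494, -0.3052, 0.1162]
orientation: [0.787, 0.617, 0.0, 0.0]
force: [0.1, 0.2, -1.6]
finger_gap: 0.698
grip_force: 24.4
```

>>> jog_arm --hand '[1,1,1,1]' --translation '[[0,0,6],[0,0,6],[0,0,3],[0,0,0]]' --angular '[[0,0,0],[0,0,0],[0,0,0],[0,0,0]]'

```text
t: 9.67
ee_pos: [0.4935, -0.3047, 0.1007]
orientation: [0.787, 0.617, -0.0, -0.0]
force: [-0.0, 0.1, -1.2]
finger_gap: 0.692
grip_force: 24.4
```

Bottom is at about 0.024, inside the cell with no contact. 16 mm to go.

>>> jog_arm --hand '[1,1,1,1,1,1]' --translation '[[0,0,5],[0,0,4],[0,0,3],[0,0,2],[0,0,1],[0,0,0]]' --angular '[[0,0,0],[0,0,0],[0,0,0],[0,0,0],[0,0,0],[0,0,0]]'

```text
t: 10.17
ee_pos: [0.4936, -0.3048, 0.086]
orientation: [0.787, 0.617, -0.0, -0.0]
force: [-0.7, -0.4, -1.1]
finger_gap: 0.697
grip_force: 24.4
```

>>> jog_arm --hand '[1,1,1]' --translation '[[0,0,1],[0,0,1],[0,0,0]]' --angular '[[0,0,0],[0,0,0],[0,0,0]]'

```text
t: 10.42
ee_pos: [0.494, -0.3052, 0.0849]
orientation: [0.787, 0.617, -0.0, 0.0]
force: [-2.4, 1.7, 1.9]
finger_gap: 0.693
grip_force: 24.7
```

Floor contact. I release and rise.

>>> jog_arm --hand '[0.2,-0.1,-0.5,-1,-1,-1]' --translation '[[0,0,0],[0,0,0],[0,0,0],[0,0,0],[0,0,0],[0,0,0]]' --angular '[[0,0,0],[0,0,0],[0,0,0],[0,0,0],[0,0,0],[0,0,0]]'

```text
t: 10.92
ee_pos: [0.4937, -0.3049, 0.0841]
orientation: [0.787, 0.617, 0.0, -0.0]
force: [0.6, -0.2, -0.6]
finger_gap: 0.999
grip_force: 0.0
```

>>> jog_arm --hand '[-1,-1,-1,-1,-1,-1,-1,-1]' --translation '[[0,0,-10],[0,0,-15],[0,0,-15],[0,0,-20],[0,0,-25],[0,0,-30],[0,0,-30],[0,0,0]]' --angular '[[0,0,0],[0,0,0],[0,0,0],[0,0,0],[0,0,0],[0,0,0],[0,0,0],[0,0,0]]'

```text
t: 11.58
ee_pos: [0.4965, -0.3073, 0.2373]
orientation: [0.787, 0.617, 0.001, 0.006]
force: [1.3, -0.1, 0.8]
finger_gap: 1.001
grip_force: 0.0
```

Run:
```python
from b import *
s=readout.sense();r=R.from_quat(s["orientation"]).as_matrix();print(s["ee_pos"])
for t in((.434,.062),(.618,.120)): print((r[:2,:2].T@(np.array(t)-s["ee_pos"][:2])*1000).round(1))
c=optics.read_camera("scene")
for m in optics.outline_of("tin_a",c): print(m["p"],np.round(m["bbox"]),hit(c,optics.spot_point("tin_a",c)[0]["uv"],.007).round(3))
m=[m for m in optics.outline_of("tin_a",c) if abs(m["bbox"][0]+m["bbox"][2]/2-proj(c,(.494,-.304,.06))[0])<15]
if m: print(fit(lambda w:cyl(w,.007),(.494,-.304),[(c,up(m[0]["mask"]))],(.005,.005)))
cv2.imwrite("pics/r4.png",cv2.resize(c["img"][200:400,280:480],None,fx=3,fy=3))
```

```text
[ 0.49648299 -0.30728692  0.23734547]
[ 343.7 -148.7]
[443.9  16.1]
0.96 [328. 155.  18.  38.] [0.299 0.225 0.007]
0.83 [380. 300.  31.  43.] [0.299 0.225 0.007]
0.74 [271. 224.  25.  46.] [0.299 0.225 0.007]
0.73 [190. 211.  30.  42.] [0.299 0.225 0.007]
0.67 [317. 188.  22.  41.] [0.299 0.225 0.007]
0.64 [370. 208.  24.  41.] [0.299 0.225 0.007]
(array([ 0.5034, -0.298 ]), np.float64(0.189))
```

View pics/r4.png

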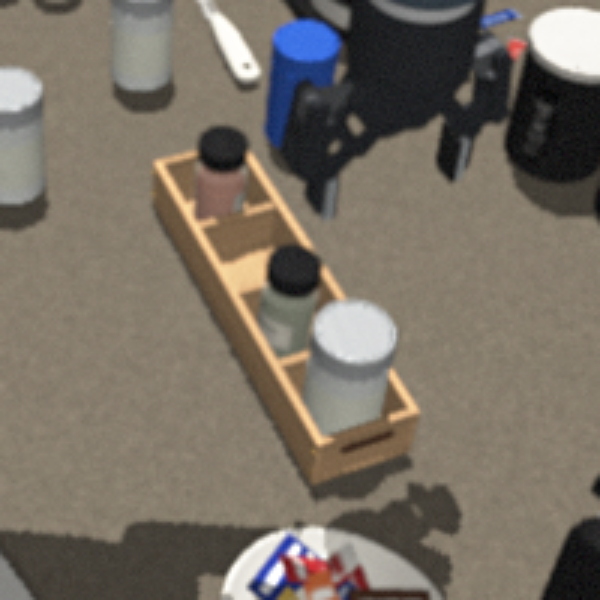

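The tin stands upright in the end cell (4). Next is the tin at (0.434, 0.062).

>>> jog_arm --hand '[-1,-1,-1,-1,-1,-1,-1,-1]' --translation '[[20,-9,0],[36,-15,0],[36,-15,0],[36,-15,0],[36,-15,0],[36,-15,0],[36,-15,0],[36,-15,0]]' --angular '[[0,0,0],[0,0,0],[0,0,0],[0,0,0],[0,0,0],[0,0,0],[0,0,0],[0,0,0]]'

```text
t: 12.7
ee_pos: [0.4471, -0.0119, 0.229]
orientation: [0.787, 0.617, -0.0, -0.0]
force: [-0.1, -0.1, -0.3]
finger_gap: 1.0
grip_force: 0.0
```

>>> jog_arm --hand '[-1,-1,-1,-1,-1,-1]' --translation '[[36,-15,0],[24,-10,0],[10,-4,0],[0,0,0],[0,0,0],[0,0,0]]' --angular '[[0,0,0],[0,0,0],[0,0,0],[0,0,0],[0,0,0],[0,0,0]]'

```text
t: 13.2
ee_pos: [0.4369, 0.0602, 0.2292]
orientation: [0.787, 0.617, -0.0, 0.0]
force: [0.0, -0.0, -0.6]
finger_gap: 1.0
grip_force: 0.0
```

Run:
```python
from b import *
s=readout.sense();r=R.from_quat(s["orientation"]).as_matrix();print(s["ee_pos"])
for t in((.434,.062),(.618,.120)): print((r[:2,:2].T@(np.array(t)-s["ee_pos"][:2])*1000).round(1))
c=optics.read_camera("top")
for m in optics.outline_of("tin_a",c):
    b=m["bbox"]
    if 440<b[0]+b[2]/2<480: print(b,fit(lambda w:cyl(w,.007),(.494,-.304),[(c,up(m["mask"]))],(.005,.005)))
cv2.imwrite("pics/t4.png",cv2.resize(c["img"][190:300,330:500],None,fx=4,fy=4))
```

```text
[0.43685595 0.06024443 0.22916013]
[ 1.  -3.2]
[101.4 161.6]
[446.4, 243.3, 43.8, 32.2] (array([ 0.4917, -0.3063]), np.float64(0.041))
```

View pics/t4.png

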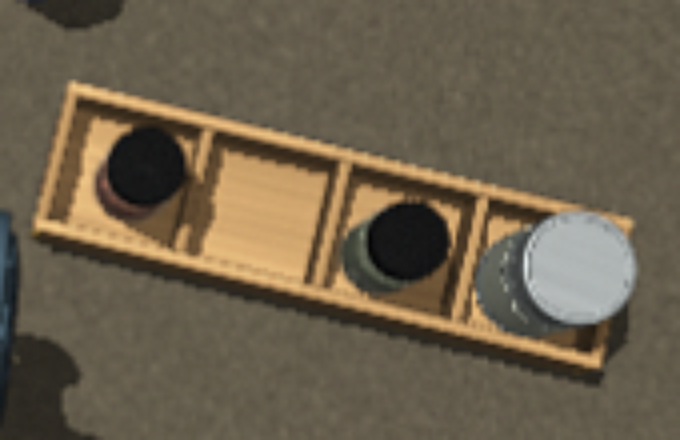

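The top view shows the tin in cell 4, fitted at (0.492, −0.306), about 3 mm from the centre. Now I grasp the second tin.

>>> jog_arm --hand '[-1,-1,-1,-1,-1,-1,-1,-1]' --translation '[[1,-3,26],[0,0,26],[0,0,26],[0,0,26],[0,0,26],[0,0,14],[0,0,9],[0,0,0]]' --angular '[[0,0,0],[0,0,0],[0,0,0],[0,0,0],[0,0,0],[0,0,0],[0,0,0],[0,0,0]]'

```text
t: 13.97
ee_pos: [0.4326, 0.0623, 0.0745]
orientation: [0.787, 0.616, -0.001, -0.001]
force: [-0.5, -0.9, -0.7]
finger_gap: 0.998
grip_force: 0.0
```

>>> jog_arm --hand '[1,1,1,1,1,1]' --translation '[[0,0,0],[0,0,0],[0,0,0],[0,0,0],[0,0,0],[0,0,0]]' --angular '[[0,0,0],[0,0,0],[0,0,0],[0,0,0],[0,0,0],[0,0,0]]'

```text
t: 14.47
ee_pos: [0.4349, 0.0628, 0.0775]
orientation: [0.787, 0.617, 0.001, 0.001]
force: [-2.6, -0.5, 6.3]
finger_gap: 0.695
grip_force: 23.4
```

>>> jog_arm --hand '[1,1,1,1,1,1,1,1]' --translation '[[0,0,-5],[0,0,-10],[0,0,-20],[0,0,-25],[0,0,-25],[0,0,-25],[0,0,-20],[0,0,-10]]' --angular '[[0,0,0],[0,0,0],[0,0,0],[0,0,0],[0,0,0],[0,0,0],[0,0,0],[0,0,0]]'

```text
t: 15.13
ee_pos: [0.4348, 0.063, 0.2195]
orientation: [0.787, 0.617, 0.001, 0.001]
force: [0.9, -0.2, -3.4]
finger_gap: 0.698
grip_force: 23.8
```

>>> jog_arm --hand '[1,1,1,1,1,1]' --translation '[[0,0,0],[0,0,0],[0,0,0],[0,0,0],[0,0,0],[0,0,0]]' --angular '[[0,0,0],[0,0,0],[0,0,0],[0,0,0],[0,0,0],[0,0,0]]'

```text
t: 15.63
ee_pos: [0.4333, 0.063, 0.2153]
orientation: [0.787, 0.617, -0.001, -0.001]
force: [-0.2, 0.1, -4.1]
finger_gap: 0.696
grip_force: 23.8
```

```bash
python3 s.py
```

```text
15.8833 [ 0.18 -0.03 -4.56] [0.41 0.39 0.32] [ 4.0000e-03 -3.0084e+01 -3.6607e+01 -2.0000e-03  1.3000e-02 -0.0000e+00] [0.4338 0.063  0.2162] 0.696 23.82888436317444 [-1.27766991e-01 -1.22689204e-01  1.95003663e+00 -2.29457615e-05
  1.31449802e+00  1.13174354e-01]
```

About 4.5 N (0.46 kg): this is the heaviest. I set it back down and take the third tin to cell 2.

>>> jog_arm --hand '[1,1,1,1,1,1,1,1]' --translation '[[0,0,10],[0,0,25],[0,0,25],[0,0,25],[0,0,22],[0,0,15],[0,0,8],[0,0,5]]' --angular '[[0,0,0],[0,0,0],[0,0,0],[0,0,0],[0,0,0],[0,0,0],[0,0,0],[0,0,0]]'

```text
t: 16.6
ee_pos: [0.4329, 0.0631, 0.0798]
orientation: [0.787, 0.617, -0.001, -0.001]
force: [-0.8, 0.1, -4.4]
finger_gap: 0.698
grip_force: 23.6
```

>>> jog_arm --hand '[1,1,1,1]' --translation '[[0,0,3],[0,0,1],[0,0,1],[0,0,0]]' --angular '[[0,0,0],[0,0,0],[0,0,0],[0,0,0]]'

```text
t: 16.93
ee_pos: [0.4345, 0.063, 0.0776]
orientation: [0.787, 0.617, 0.0, 0.0]
force: [-2.1, 0.2, -0.1]
finger_gap: 0.696
grip_force: 24.2
```

>>> jog_arm --hand '[0.2,-0.1,-0.5,-1,-1,-1]' --translation '[[0,0,0],[0,0,0],[0,0,0],[0,0,0],[0,0,0],[0,0,0]]' --angular '[[0,0,0],[0,0,0],[0,0,0],[0,0,0],[0,0,0],[0,0,0]]'

```text
t: 17.43
ee_pos: [0.4344, 0.0629, 0.0766]
orientation: [0.787, 0.617, 0.0, 0.0]
force: [-0.2, -0.1, -0.5]
finger_gap: 0.998
grip_force: 0.0
```

>>> jog_arm --hand '[-1,-1,-1,-1,-1,-1,-1,-1]' --translation '[[0,0,-10],[0,0,-15],[0,0,-20],[0,0,-25],[0,0,-30],[0,0,-30],[0,0,-15],[0,0,0]]' --angular '[[0,0,0],[0,0,0],[0,0,0],[0,0,0],[0,0,0],[0,0,0],[0,0,0],[0,0,0]]'

```text
t: 18.1
ee_pos: [0.4365, 0.0627, 0.2263]
orientation: [0.787, 0.617, 0.003, 0.003]
force: [0.2, -0.2, 0.7]
finger_gap: 0.998
grip_force: 0.0
```

>>> jog_arm --hand '[-1,-1,-1,-1,-1,-1,-1,-1]' --translation '[[9,15,0],[18,30,0],[20,34,0],[20,34,0],[18,30,0],[10,16,0],[4,6,0],[0,0,0]]' --angular '[[0,0,0],[0,0,0],[0,0,0],[0,0,0],[0,0,0],[0,0,0],[0,0,0],[0,0,0]]'

```text
t: 18.77
ee_pos: [0.618, 0.1201, 0.22]
orientation: [0.787, 0.617, -0.001, -0.001]
force: [-0.2, 0.4, 0.3]
finger_gap: 1.004
grip_force: 0.0
```

>>> jog_arm --hand '[-1,-1,-1]' --translation '[[0,0,0],[0,0,0],[0,0,0]]' --angular '[[0,0,0],[0,0,0],[0,0,0]]'

```text
t: 19.02
ee_pos: [0.6167, 0.1195, 0.2215]
orientation: [0.787, 0.617, -0.0, -0.0]
force: [0.2, 0.4, -0.3]
finger_gap: 0.999
grip_force: 0.0
```

>>> jog_arm --hand '[-1,-1,-1,-1,-1,-1,-1,-1]' --translation '[[0,1,26],[0,0,26],[0,0,26],[0,0,26],[0,0,23],[0,0,12],[0,0,6],[0,0,0]]' --angular '[[0,0,0],[0,0,0],[0,0,0],[0,0,0],[0,0,0],[0,0,0],[0,0,0],[0,0,0]]'

```text
t: 19.68
ee_pos: [0.6178, 0.1193, 0.0756]
orientation: [0.787, 0.617, -0.001, -0.001]
force: [-1.6, -0.5, 0.5]
finger_gap: 1.001
grip_force: 0.0
```

>>> jog_arm --hand '[1,1,1,1,1,1]' --translation '[[0,0,0],[0,0,0],[0,0,0],[0,0,0],[0,0,0],[0,0,0]]' --angular '[[0,0,0],[0,0,0],[0,0,0],[0,0,0],[0,0,0],[0,0,0]]'

```text
t: 20.18
ee_pos: [0.6199, 0.1196, 0.0783]
orientation: [0.787, 0.617, 0.001, 0.001]
force: [-1.8, 0.0, 6.3]
finger_gap: 0.696
grip_force: 21.5
```

>>> jog_arm --hand '[1,1,1,1,1,1,1,1]' --translation '[[0,0,-5],[0,0,-10],[0,0,-20],[0,0,-25],[0,0,-25],[0,0,-25],[0,0,-20],[0,0,-10]]' --angular '[[0,0,0],[0,0,0],[0,0,0],[0,0,0],[0,0,0],[0,0,0],[0,0,0],[0,0,0]]'

```text
t: 20.85
ee_pos: [0.6201, 0.1196, 0.2205]
orientation: [0.787, 0.617, 0.002, 0.002]
force: [0.6, -0.1, -1.4]
finger_gap: 0.696
grip_force: 22.5
```

>>> jog_arm --hand '[1,1,1,1,1,1]' --translation '[[0,0,0],[0,0,0],[0,0,0],[0,0,0],[0,0,0],[0,0,0]]' --angular '[[0,0,0],[0,0,0],[0,0,0],[0,0,0],[0,0,0],[0,0,0]]'

```text
t: 21.35
ee_pos: [0.6181, 0.1195, 0.215]
orientation: [0.787, 0.617, -0.001, -0.001]
force: [0.7, 0.9, -2.6]
finger_gap: 0.696
grip_force: 22.5
```

```bash
python3 s.py
python3 - <<'E'
from h import *
s=readout.sense();r=R.from_quat(s["orientation"]).as_matrix()
print((r[:2,:2].T@(np.array((.5325,-.155))-s["ee_pos"][:2])*1000).round(1))
E
```

```text
21.6 [ 0.46  0.2  -2.16] [0.27 0.46 0.33] [ 0.0000e+00 -5.2286e+01 -3.5996e+01  2.0000e-03  1.0000e-02 -0.0000e+00] [0.6187 0.1195 0.2161] 0.693 22.50016897916794 [2.81404757e-03 3.14108145e-01 1.47547882e+00 1.28784456e-05
 1.35223930e+00 2.43803593e-01]
[-287.2  -18.2]
```

About 2.2 N, the middle weight. It goes to cell 2.

>>> jog_arm --hand '[1,1,1,1,1,1,1,1]' --translation '[[-15,-1,0],[-32,-2,0],[-36,-2,0],[-36,-2,0],[-36,-2,0],[-36,-2,0],[-36,-3,0],[-32,-2,0]]' --angular '[[0,0,0],[0,0,0],[0,0,0],[0,0,0],[0,0,0],[0,0,0],[0,0,0],[0,0,0]]'

```text
t: 22.32
ee_pos: [0.54, -0.1306, 0.2166]
orientation: [0.787, 0.617, -0.0, 0.0]
force: [0.2, -1.5, -2.2]
finger_gap: 0.693
grip_force: 22.5
```

>>> jog_arm --hand '[1,1,1,1,1,1,1,1]' --translation '[[-20,-2,0],[-8,0,0],[0,0,0],[0,0,0],[0,0,0],[0,0,0],[0,0,0],[0,0,0]]' --angular '[[0,0,0],[0,0,0],[0,0,0],[0,0,0],[0,0,0],[0,0,0],[0,0,0],[0,0,0]]'

```text
t: 22.98
ee_pos: [0.533, -0.1539, 0.2163]
orientation: [0.786, 0.618, 0.0, -0.0]
force: [0.3, 0.4, -1.6]
finger_gap: 0.696
grip_force: 22.5
```

```bash
python3 c.py pics/c2.png
```

```text
[ 0.533  -0.1539  0.2163] yaw -0.2394 tz [-0.e+00  1.e-04 -1.e+00]
to cell: tool mm [-1.1 -0.2]
to cell: tool mm [-155.    -2.3]
top 0.54 [387.8, 228.2, 15.4, 22.5] (array([ 0.5086, -0.1177]), np.float64(0.824))
scene 0.84 [354.3, 211.3, 30.3, 49.7] (array([ 0.5326, -0.153 ]), np.float64(0.146))
```

View pics/c2.png

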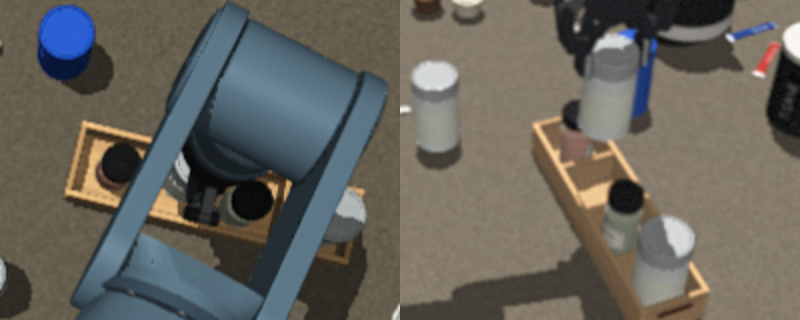

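The tin is above cell 2 (right half), between the two jars, and the tin in cell 4 still stands. I lower it.

>>> jog_arm --hand '[1,1,1,1,1,1,1,1]' --translation '[[-1,0,10],[0,0,20],[0,0,20],[0,0,18],[0,0,12],[0,0,8],[0,0,6],[0,0,6]]' --angular '[[0,0,0],[0,0,0],[0,0,0],[0,0,0],[0,0,0],[0,0,0],[0,0,0],[0,0,0]]'

```text
t: 23.85
ee_pos: [0.5328, -0.1561, 0.1161]
orientation: [0.787, 0.617, 0.0, 0.0]
force: [1.0, -0.2, -1.6]
finger_gap: 0.692
grip_force: 22.5
```

>>> jog_arm --hand '[1,1,1,1]' --translation '[[0,0,6],[0,0,6],[0,0,3],[0,0,0]]' --angular '[[0,0,0],[0,0,0],[0,0,0],[0,0,0]]'

```text
t: 24.18
ee_pos: [0.5322, -0.1557, 0.1007]
orientation: [0.787, 0.617, -0.0, -0.0]
force: [-0.6, 0.3, -2.1]
finger_gap: 0.697
grip_force: 22.5
```

>>> jog_arm --hand '[1,1,1,1,1,1]' --translation '[[0,0,4],[0,0,4],[0,0,3],[0,0,2],[0,0,1],[0,0,0]]' --angular '[[0,0,0],[0,0,0],[0,0,0],[0,0,0],[0,0,0],[0,0,0]]'

```text
t: 24.68
ee_pos: [0.5323, -0.1558, 0.087]
orientation: [0.787, 0.617, -0.0, -0.0]
force: [-0.3, 0.4, -2.6]
finger_gap: 0.695
grip_force: 22.5
```

>>> jog_arm --hand '[1,1,1,1,1]' --translation '[[0,0,1],[0,0,1],[0,0,1],[0,0,0],[0,0,0]]' --angular '[[0,0,0],[0,0,0],[0,0,0],[0,0,0],[0,0,0]]'

```text
t: 25.1
ee_pos: [0.5327, -0.1561, 0.0854]
orientation: [0.787, 0.617, -0.0, 0.0]
force: [-2.8, 0.5, 6.1]
finger_gap: 0.697
grip_force: 23.2
```

>>> jog_arm --hand '[0.2,-0.1,-0.5,-1,-1,-1]' --translation '[[0,0,0],[0,0,0],[0,0,0],[0,0,0],[0,0,0],[0,0,0]]' --angular '[[0,0,0],[0,0,0],[0,0,0],[0,0,0],[0,0,0],[0,0,0]]'

```text
t: 25.6
ee_pos: [0.5326, -0.1559, 0.0843]
orientation: [0.787, 0.617, 0.0, 0.0]
force: [-0.0, -0.2, 0.3]
finger_gap: 1.002
grip_force: 0.0
```

>>> jog_arm --hand '[-1,-1,-1,-1,-1,-1,-1,-1]' --translation '[[0,0,-10],[0,0,-15],[0,0,-20],[0,0,-25],[0,0,-25],[0,0,-25],[0,0,-15],[0,0,0]]' --angular '[[0,0,0],[0,0,0],[0,0,0],[0,0,0],[0,0,0],[0,0,0],[0,0,0],[0,0,0]]'

```text
t: 26.27
ee_pos: [0.5347, -0.1569, 0.2244]
orientation: [0.787, 0.617, 0.002, 0.004]
force: [0.5, -1.0, -0.1]
finger_gap: 0.998
grip_force: 0.0
```

>>> jog_arm --hand '[-1,-1,-1,-1,-1,-1,-1,-1]' --translation '[[12,-9,0],[27,-21,0],[32,-25,0],[32,-25,0],[32,-25,0],[28,-22,0],[18,-14,0],[8,-6,0]]' --angular '[[0,0,0],[0,0,0],[0,0,0],[0,0,0],[0,0,0],[0,0,0],[0,0,0],[0,0,0]]'

```text
t: 26.93
ee_pos: [0.4317, 0.0659, 0.2177]
orientation: [0.786, 0.618, -0.001, -0.001]
force: [0.8, 0.4, 0.2]
finger_gap: 1.0
grip_force: 0.0
```

>>> jog_arm --hand '[-1,-1,-1,-1]' --translation '[[0,0,0],[0,0,0],[0,0,0],[0,0,0]]' --angular '[[0,0,0],[0,0,0],[0,0,0],[0,0,0]]'

```text
t: 27.27
ee_pos: [0.4353, 0.0617, 0.219]
orientation: [0.787, 0.616, -0.0, -0.0]
force: [0.6, -0.6, 0.5]
finger_gap: 1.003
grip_force: 0.0
```

Run:
```python
from b import *
s=readout.sense();r=R.from_quat(s["orientation"]).as_matrix();print(s["ee_pos"])
print((r[:2,:2].T@(np.array((.4345,.063))-s["ee_pos"][:2])*1000).round(1))
c=optics.read_camera("top")
for m in optics.outline_of("tin_a",c):
    b=m["bbox"];x=b[0]+b[2]/2
    for X in((.494,-.304),(.5325,-.155)):
        if abs(x-proj(c,(*X,.06))[0])<15: print(b,fit(lambda w:cyl(w,.007),X,[(c,up(m["mask"]))],(.005,.005)))
cv2.imwrite("pics/t2.png",cv2.resize(c["img"][180:310,270:500],None,fx=3,fy=3))
```

```text
[0.43525226 0.06173961 0.21904704]
[ 1. -1.]
[378.9, 223.8, 36.3, 35.1] (array([ 0.5317, -0.155 ]), np.float64(0.056))
[449.7, 242.5, 42.3, 33.7] (array([ 0.4917, -0.3063]), np.float64(0.039))
```

View pics/t2.png

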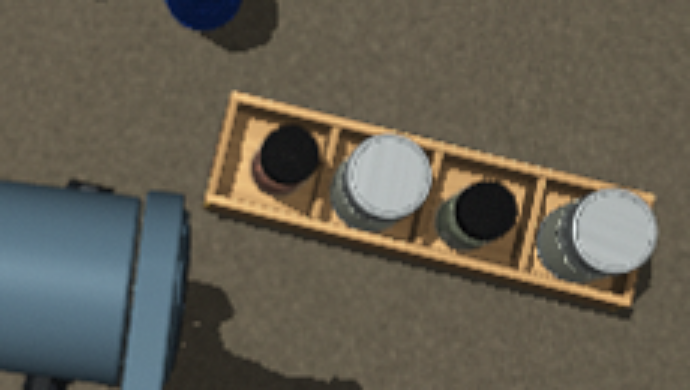

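Both lighter tins stand in cells 2 and 4, with lids at crop (389,178) and (614,231), within 3 mm of the centres. Now I pick up the heaviest.

>>> jog_arm --hand '[-1,-1,-1,-1,-1,-1,-1,-1]' --translation '[[1,-1,26],[0,0,26],[0,0,26],[0,0,26],[0,0,21],[0,0,12],[0,0,6],[0,0,0]]' --angular '[[0,0,0],[0,0,0],[0,0,0],[0,0,0],[0,0,0],[0,0,0],[0,0,0],[0,0,0]]'

```text
t: 28.03
ee_pos: [0.4333, 0.0635, 0.075]
orientation: [0.787, 0.617, -0.001, -0.001]
force: [-0.8, 0.5, -0.5]
finger_gap: 0.999
grip_force: 0.0
```

>>> jog_arm --hand '[1,1,1,1,1,1]' --translation '[[0,0,0],[0,0,0],[0,0,0],[0,0,0],[0,0,0],[0,0,0]]' --angular '[[0,0,0],[0,0,0],[0,0,0],[0,0,0],[0,0,0],[0,0,0]]'

```text
t: 28.53
ee_pos: [0.435, 0.0639, 0.0774]
orientation: [0.787, 0.617, 0.001, 0.001]
force: [-2.5, -0.6, 5.9]
finger_gap: 0.694
grip_force: 23.1
```

>>> jog_arm --hand '[1,1,1,1,1,1,1,1]' --translation '[[0,0,-5],[0,0,-10],[0,0,-20],[0,0,-25],[0,0,-25],[0,0,-25],[0,0,-20],[0,0,-10]]' --angular '[[0,0,0],[0,0,0],[0,0,0],[0,0,0],[0,0,0],[0,0,0],[0,0,0],[0,0,0]]'

```text
t: 29.2
ee_pos: [0.4351, 0.064, 0.2195]
orientation: [0.787, 0.617, 0.001, 0.001]
force: [0.6, -0.2, -4.4]
finger_gap: 0.693
grip_force: 23.8
```

>>> jog_arm --hand '[1,1,1,1,1,1,1,1]' --translation '[[0,0,0],[0,0,0],[0,0,0],[0,0,0],[0,0,0],[0,0,0],[0,0,0],[0,0,0]]' --angular '[[0,0,0],[0,0,0],[0,0,0],[0,0,0],[0,0,0],[0,0,0],[0,0,0],[0,0,0]]'

```text
t: 29.87
ee_pos: [0.434, 0.064, 0.216]
orientation: [0.787, 0.617, -0.0, -0.0]
force: [0.1, 0.1, -3.8]
finger_gap: 0.697
grip_force: 23.8
```

```bash
python3 s.py; python3 -c "
from h import *
c=optics.read_camera('scene');cv2.imwrite('pics/end.png',cv2.resize(c['img'][120:400,170:470],None,fx=2,fy=2))"
```

```text
30.1167 [ 0.07  0.17 -4.53] [0.32 0.42 0.39] [-4.0000e-03 -3.0123e+01 -3.6664e+01 -6.0000e-03  6.0000e-03  0.0000e+00] [0.4341 0.064  0.2163] 0.696 23.83551299571991 [-1.25460631e-01 -1.22016670e-01  1.94908226e+00  2.54016163e-05
  1.31445849e+00  1.15565479e-01]
```

View pics/end.png

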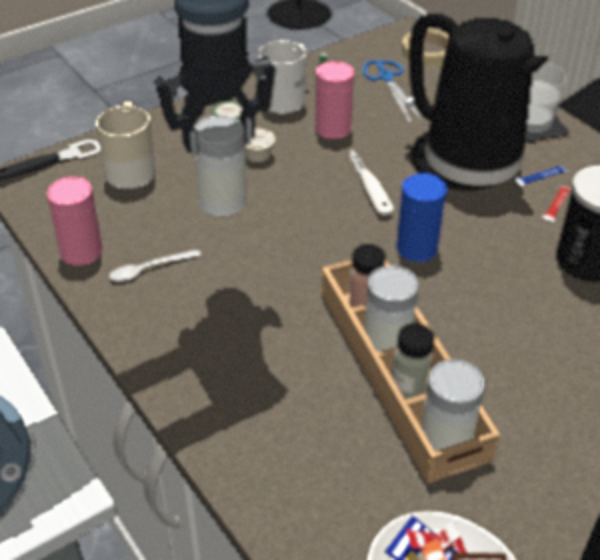

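The heaviest tin hangs upright and still in the gripper (crop 221,165), with its underside about 0.139 m up. The other two tins stand in the caddy. I'm handing in.

```bash
python3 -c "
from bench import env
print(env.job_done())"
```

```text
the job is handed in; nothing more can be done
None
```

The two lighter tins (about 0.15 kg and 0.22 kg) stand upright in compartments 4 and 2, and the heaviest (about 0.46 kg) is held upright and still about 14 cm above the worktop; I handed the job in, which returned no verdict.

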